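Open the vial pot and hold its carousel at the third click

TASK

Tip up the loose steel lid of the vial pot by its tab, draw it out from under the hook and gently lay it flat, right way up, on the free bench. Then turn the sprung black indexing knob beside the pot clockwise (seen from above), counting the clicks to the third stop without overrunning toward the fourth, so that the third vial pocket comes round, and finish while gripping the knob and holding it on that stop: it springs back if let go. Leave the tape roll, the jar and the pipe clamp where they are.

Things in the scene. Friction and masses are not known exactly. Their poses are not given: they have to be found in the camera images.
- indexer: vial indexer fixed to the bench; sizes mm. Aluminium plate 126x270x10 (own x ±63, y -145 to 125); round pot, outer diameter 120, centre at y +55, rim top z 86; grey knob housing 84x76, centre y -95, top z 55. A steel hook 24 wide on the pot's knob side (y -12 to +10, top z 94) reaches 3 mm above the lid and 8 over its edge. Origin under the plate on the bench; own +y runs from knob to pot
- pot_centre (a point): centre of the pot's mouth at the height of its rim top (z 86 mm), axes as the indexer's
- pot_lid: loose round steel lid, diameter 104, 5 mm thick, 0.1 to 0.17 kg, in the pot's recessed rim (diameter 110, seat 6 mm below rim top). Its edge away from the tab is caught under the hook: raise the tab side 10 to 25 mm, draw the lid about 20 mm toward the tab (own +y), then lift. Origin: centre of its underside, z up. Free bench: around x 0.45, y 0.10 m
- lid_tab (a point): where to pinch the lid's upright tab, 29 mm above the lid's underside, 37 mm from its centre along the lid's +y; axes as the lid's. Tab: steel plate 9 mm thick (along x), 26 mm long (along y), top 36 mm above the underside. Pinch from above across its thickness; the lid can pivot between the fingers
- index_knob (a joint): knob angle in rad: 0 at the home end stop (start), growing clockwise from above. Clicks every 0.419 rad (24 deg): 0.419, 0.838, third 1.257, fourth 1.676; end stop 2.094. A spring of 0.10 to 0.13 N m drives it home; the detents add a ripple of 0.08 N m, heaviest just after a stop and lightest just before the next; they do not hold it against the spring
- knob_grip (a point): where to grip the black knob, on its axis 86 mm above the bench; turns with the knob. Bar grip 46 mm long (along this x), 10 mm thick (along y), z 63 to 93 mm above the bench, over a skirt of diameter 48. A white line marks the +x end, which points along the indexer's +x when home. Pinch the bar across its thickness from above
- tape_roll: bystander: black tape roll lying flat, diameter 67, 18 mm high; origin under its centre
- jar: bystander: small clear screw-top jar with bolts, 48 x 55 x 60 mm; origin under its centre
- clamp: bystander: aluminium pipe-flange clamp, 57 x 92 x 21 mm; origin under its centre
Things that resemble listed ones, but are neither listed nor needed, are in the scene too. Of the things like the pot_lid, leave any that is brown; of the rest the smaller one is meant.

How it is judged:
By the outcome, as a careful person would: the job done as asked, in the order asked, and still so for the second after the job is handed in, while the arm keeps its last pose, push and grip.
It also fails if it takes over 64 s, if anything falls off the work surface, if the arm or the gripper's body presses on something with over 40 N, if the wrist force passes 120 N, or if a joint passes its speed limit or range.

ROBOT

A 6-joint arm with a two-finger parallel gripper is mounted at the origin on a cart in front of the work surface, level with it; the furniture and walls round the work are solid. World frame = base frame: x ahead of the robot, y to its left, z up, the work surface at z = 0. Lengths are in m, angles in rad, forces in N, time in s.
With the tool pointing down it reaches from about 0.275 to 0.875 m from the base axis. Payload 12.5 kg.
Tool frame: the origin (TCP) lies at the very end of the fingers, on their centre line; the grasp point (between the pads) lies 19 mm behind it (r.tcp_to_grasp is the z of the grasp point in the tool frame, in m); z points along the fingers, y is the line along which they close (so a half turn about z gives the same grasp; the last joint's range is limited). The gripper opens to 85 mm and grips with 20 to 120 N. Pads are 22 mm wide; open, the fingers measure 114 mm over their backs; the gripper's body (76 mm by 85 mm) begins 54 mm behind the grasp point. The pads swing forward as they close: fully open they stand 13 mm farther back than shut.
Start: joints at [1.149, 0.351, 1.652, -0, 1.139, -0.085], TCP at [0.182, 0.519, 0.231] pointing down, gripper open.
Joint ranges: [-2.75, 2.75], [-0.79, 2.1], [0.01, 2.65], [-1.57, 4.71], [0.07, 3.14], [-2.87, 2.87]. Speed limits (rad/s): [2.22, 2.22, 2.79, 3.14, 3.14, 3.14].

INTERFACE

Orientations are given as a unit quaternion [x, y, z, w].
In Python, from cell import r, vision gives the robot as it stands. The module is installed in compiled form; this text tells all that it offers.
- The arm moves only by the shell command python3 -m jog 'ROWS' [FORCE]. ROWS is a JSON object of lists of equal length, an entry for each row: "dp": the shift along the tool's x, y, z each as a share of 800 mm, from -1 to 1, a list of three; "rot": the turn, a rotation vector about the tool's x, y, z each as a share of 180 degrees, from -1 to 1, a list of three; "jaw": the opening, from 0 (shut) to 1 (fully open). In form: {"dp": [[dx, dy, dz], ...], "rot": [[ax, ay, az], ...], "jaw": [jaw, ...]}. A call has 1 to 5 rows; each row is the pose to reach, as a shift and turn from the pose commanded when the call began, along the tool's axes at that moment, turning the shorter way round; what a row does not reach only later rows make up. A row lasts 1/10 s, in which the tool goes at most 50 mm and 8.59 degrees, less where a joint would pass 70% of its speed; a pose out of reach is approached as far as the arm can. A call with a number of a shift or a turn outside -1 to 1 is refused whole. A call with a gripper value outside its range is refused whole. The fingers move at their own pace and stop on an object; FORCE is the grip in N (left out, the last holds). Time passes only in rows, so rows that repeat a pose let the fingers close. It gives the time, the measured TCP pose, the force, the opening and the grip force at its end, in the units of the state.
- r.get_state(): the state, without advancing time (a new reading comes with each control period).
- vision.grab_frame(name): name is "side" or "top"; returns the picture (384x512x3 uint8, blue, green, red); there is no depth.
- vision.calibration(name): a dict with "fovy" (degrees; the focal length in pixels is half the picture's height over the tangent of half this angle, whatever the lens; pixels are square), "cx", "cy" (the principal point, pixels), "k1" (the pictures are not rectified: a ray, as slopes to the right and down, at radius r is drawn at 1 + k1 r^2 times it, then the intrinsics apply), "R" (3x3) and "t" (3): a world point X has camera coordinates R X + t. Camera axes: x right, y down, z forward; pixel columns grow to the right and rows downward; lengths in m; the calibration is good to about 2 mm. A picture is of the moment at which its call begins. calibration takes no time and is no camera call.
- r.hand_in(): hands the job in; it is judged then, once.
The state is a dict: "t": time; "joint_pos": joint angles; "joint_velocities": joint speeds; "effort": joint torques, N m; "position": TCP position; "ee_rot": TCP orientation; "contact_force": force on the tool from outside, world axes, zero at the start; "moment": the same for the moment, N m; "finger_gap": finger opening in m; "grip_force": force on a finger pad.
Only numpy, scipy, OpenCV 4.12 (cv2) and the standard library are available. Lean on these libraries where they do the work, as an engineer would, in place of code of your own. Each camera call takes 0.05 s, during which the arm holds its last target. There are 200 camera calls.

## Working session

There is one attempt and no reset: what is moved stays moved. The work goes in short steps, Python scripts to look and compute and a shell command to move; the robot and the scene stay as the last step left them, time stands still between calls to the robot, and variables do not carry over. Pictures are saved under pics/ and viewed, at most 10 in all, crops included, and the job is handed in when it is done.

```bash
mkdir -p pics; python3 - <<'E'
from cell import r, vision
import cv2,json
for n in("side","top"):
    f=vision.grab_frame(n); cv2.imwrite(f"pics/{n}0.png",f)
    c=vision.calibration(n); print(n,c)
s=r.get_state(); print(s['t'],s['position'],s['ee_rot'],s['finger_gap'],r.tcp_to_grasp)
E
```

```text
side {'fovy': 45.1726496140904, 'cx': 258.6201336427626, 'cy': 191.48352787768835, 'k1': -0.17572694259824206, 'R': array([[-0.9998852 ,  0.01500437, -0.0021117 ],
       [ 0.01115495,  0.6346042 , -0.7727568 ],
       [-0.01025463, -0.77269164, -0.63469872]]), 't': array([0.50084201, 0.11957125, 1.58651977])}
top {'fovy': 42.68495037363203, 'cx': 262.32949365375424, 'cy': 200.73056102307686, 'k1': -0.16355344467537913, 'R': array([[-0.16165137, -0.98683448, -0.00515261],
       [-0.92449305,  0.15326177, -0.34903214],
       [ 0.34522664, -0.05165797, -0.93709659]]), 't': array([-0.00484514,  0.51465926,  1.71078287])}
0.1 [0.18160373 0.5188311  0.2308057 ] [ 1.67583750e-01  9.85857697e-01 -5.19187038e-04 -1.34640682e-04] 0.085288536482495 -0.0187
```

View pics/top0.png

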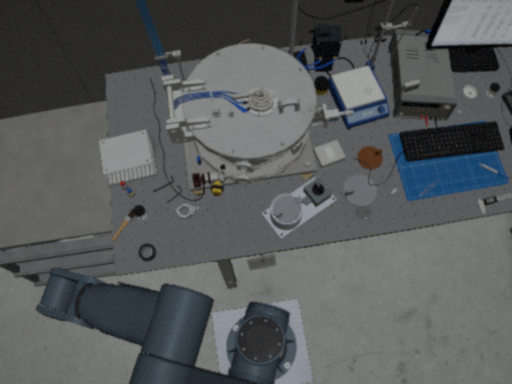

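View pics/side0.png

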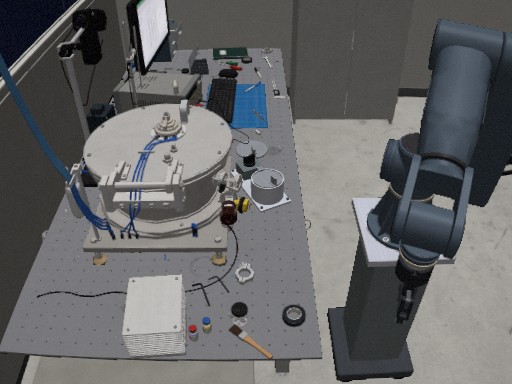

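Top view: the pot with lid and tab is at (287,209), the black knob at (318,190), a large grey disc at (360,190) and a brown disc at (370,158). The tape is at (147,252), the clamp ring at (186,211), and the jar at about (138,211). Lid candidates are the pot disc (287,209), the grey disc (360,190) and the brown disc (370,158). I'll check sizes and a close crop.

```bash
cat > h.py <<'E'
import numpy as np, cv2
from cell import r, vision
from scipy.spatial.transform import Rotation as Ro
C={n:vision.calibration(n) for n in("side","top")}
def K(n):
    c=C[n]; f=192/np.tan(np.radians(c['fovy']/2)); return f,c
def ray(n,u,v):
    f,c=K(n); d=np.array([(u-c['cx'])/f,(v-c['cy'])/f]); s=d.copy()
    for _ in range(20): s=d/(1+c['k1']*(s@s))
    R=np.array(c['R']); o=-R.T@c['t']; return o,R.T@np.array([*s,1])
def onz(n,u,v,z):
    o,d=ray(n,u,v); return o+d*(z-o[2])/d[2]
def proj(n,X):
    f,c=K(n); p=np.array(c['R'])@np.array(X)+c['t']; s=p[:2]/p[2]; s=s*(1+c['k1']*(s@s)); return f*s+[c['cx'],c['cy']]
def tri(ut,us):
    (o1,d1),(o2,d2)=ray('top',*ut),ray('side',*us)
    a=np.linalg.lstsq(np.c_[d1,-d2],o2-o1,rcond=None)[0]
    p,q=o1+a[0]*d1,o2+a[1]*d2; return (p+q)/2,np.linalg.norm(p-q)
E
python3 - <<'E'
from h import *
t=cv2.imread('pics/top0.png');s=cv2.imread('pics/side0.png')
a=cv2.resize(t[140:250,250:390],None,fx=5,fy=5,interpolation=cv2.INTER_CUBIC)
cv2.imwrite('pics/ctop.png',a)
b=cv2.resize(s[130:220,220:310],None,fx=6.5,fy=6.5,interpolation=cv2.INTER_CUBIC);cv2.imwrite('pics/cside.png',b)
for p,z in [((287,209),.086),((318,190),.09),((360,190),0),((370,158),0),((147,252),0),((186,211),0)]: print(p,onz('top',*p,z).round(3))
E
```

```text
(287, 209) [ 0.463 -0.173  0.086]
(318, 190) [ 0.516 -0.299  0.09 ]
(360, 190) [ 0.523 -0.479  0.   ]
(370, 158) [ 0.652 -0.552  0.   ]
(147, 252) [0.409 0.369 0.   ]
(186, 211) [0.548 0.204 0.   ]
```

View pics/ctop.png

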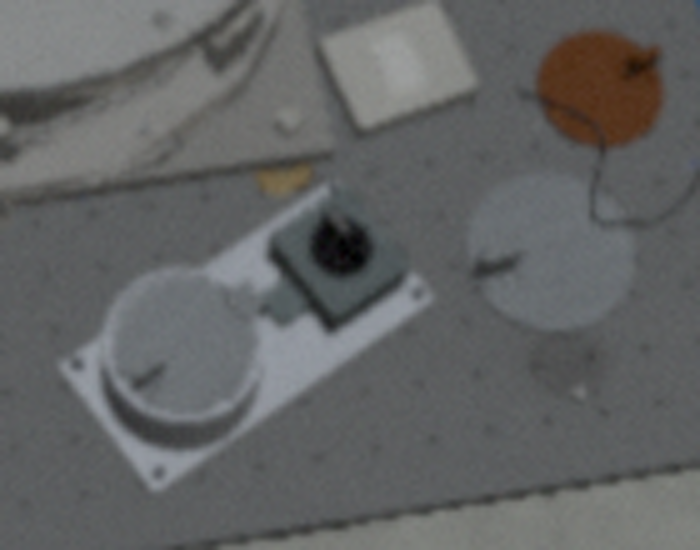

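View pics/cside.png

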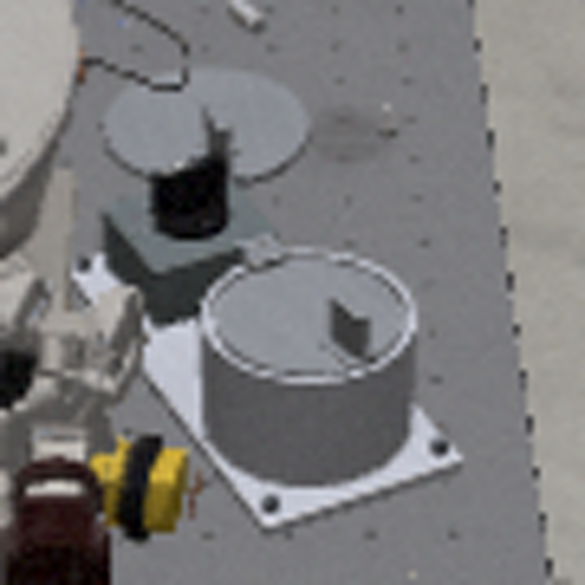

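The crops confirm the choice. The pot disc has its upright tab at crop (150,376), is visibly smaller than the grey disc, and the third is brown. The white line on the knob is at the upper side (342,220). Next I'll fit the indexer pose.

```bash
cat > pose.py <<'E'
from h import *
from scipy.optimize import least_squares
T=lambda a,b:(((a+.5)/5-.5)+250,((b+.5)/5-.5)+140)
S=lambda a,b:(((a+.5)/6.5-.5)+220,((b+.5)/6.5-.5)+130)
M=[('top',T(62,363),(63,125)),('top',T(157,492),(-63,125)),('top',T(330,187),(63,-145)),('top',T(432,297),(-63,-145)),
('side',S(265,530),(63,125)),('side',S(462,460),(-63,125))]
M=[(n,p,(x/1e3,y/1e3,.010)) for n,p,(x,y) in M]
# rim centre both views from outer ellipse
M+=[('side',S(309,315),(0,.055,.086)),('top',T(182,342),(0,.055,.086))]
def W(q,p):
    c,s=np.cos(q[2]),np.sin(q[2]); return np.array([q[0]+c*p[0]-s*p[1],q[1]+s*p[0]+c*p[1],p[2]])
if __name__=='__main__':
    f=lambda q:np.concatenate([proj(n,W(q,p))-np.array(u) for n,u,p in M])
    o=least_squares(f,[.48,-.22,-.5]);print(o.x.round(4),o.fun.reshape(-1,2).round(1).tolist())
    q=o.x
    for nm,p in [('pot',(0,.055,.086)),('tab',(0,.092,.109)),('tabtop',(0,.092,.116)),('knob',(0,-.095,.086)),('knobtop',(0,-.095,.093)),('line',(.018,-.095,.093))]:
        w=W(q,p);a=proj('top',w);b=proj('side',w)
        print(nm,w.round(4),((a-[250,140]+.5)*5-.5).round(),((b-[220,130]+.5)*6.5-.5).round())
E
python3 pose.py
```

```text
[ 0.4904 -0.2189  0.4521] [[-1.4, 0.0], [-1.1, 0.1], [1.1, -2.3], [0.5, 0.2], [0.3, -0.7], [0.8, -0.3], [0.4, -0.2], [-0.1, 0.2]]
pot [ 0.4664 -0.1694  0.086 ] [182. 343.] [311. 313.]
tab [ 0.4502 -0.1361  0.109 ] [141. 361.] [344. 317.]
tabtop [ 0.4502 -0.1361  0.116 ] [142. 357.] [344. 307.]
knob [ 0.5319 -0.3043  0.086 ] [344. 234.] [193. 174.]
knobtop [ 0.5319 -0.3043  0.093 ] [345. 230.] [193. 165.]
line [ 0.5481 -0.2965  0.093 ] [330. 212.] [165. 173.]
```

```bash
sed -i "s/('top',T(330,187),(63,-145)),//" pose.py; python3 pose.py; python3 - <<'E'
from h import *
fs=np.mean([vision.grab_frame('top').astype(float) for _ in range(4)],0)
gs=np.mean([vision.grab_frame('side').astype(float) for _ in range(4)],0)
np.savez('avg.npz',t=fs,s=gs)
a=cv2.resize(fs[176:240,260:340],None,fx=8,fy=8,interpolation=cv2.INTER_CUBIC)
b=cv2.resize(gs[166:214,240:296],None,fx=8,fy=8,interpolation=cv2.INTER_CUBIC)
cv2.imwrite('pics/t8.png',np.clip(a*1.5,0,255).astype(np.uint8)); cv2.imwrite('pics/s8.png',np.clip(b*1.3,0,255).astype(np.uint8))
E
```

```text
[ 0.4916 -0.2197  0.4567] [[-1.2, -0.2], [-0.7, -0.1], [0.6, -0.4], [0.1, -0.8], [0.6, -0.6], [0.1, -0.4], [0.1, -0.1]]
pot [ 0.4674 -0.1703  0.086 ] [183. 342.] [309. 312.]
tab [ 0.4511 -0.1371  0.109 ] [143. 359.] [342. 316.]
tabtop [ 0.4511 -0.1371  0.116 ] [143. 356.] [342. 306.]
knob [ 0.5335 -0.305   0.086 ] [344. 232.] [190. 174.]
knobtop [ 0.5335 -0.305   0.093 ] [345. 228.] [190. 164.]
line [ 0.5497 -0.297   0.093 ] [330. 210.] [162. 172.]
```

View pics/t8.png

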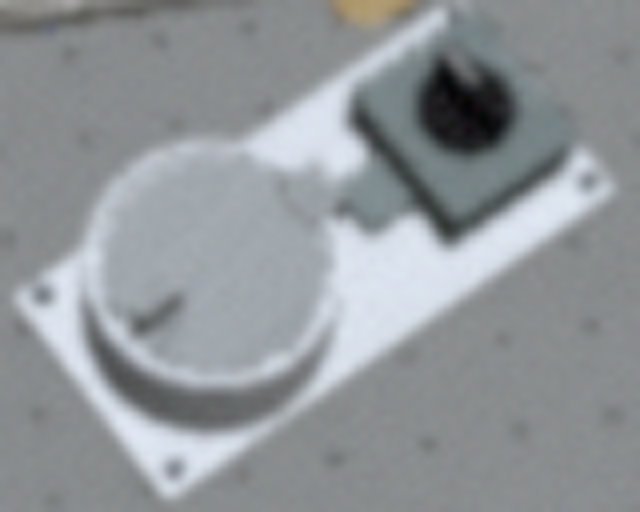

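View pics/s8.png

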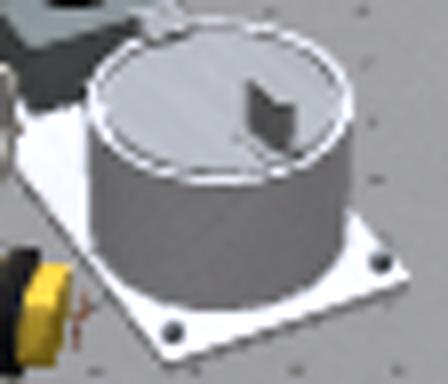

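These crops show the plate corners at t8 (15,297), (170,500) and (615,185), the rim centre at about (211,262), and the dark tab face around (156,313). In s8 the corners are at (170,362) and (410,272), and the tab's end-face top is at about (283,103). I'll refit with these.

```bash
cat > pose2.py <<'E'
from pose import W
from h import *
from scipy.optimize import least_squares
T=lambda a,b:((a+.5)/8-.5+260,(b+.5)/8-.5+176)
S=lambda a,b:((a+.5)/8-.5+240,(b+.5)/8-.5+166)
M=[('top',T(15,297),(63,125,10)),('top',T(170,500),(-63,125,10)),('top',T(615,185),(-63,-145,10)),
('side',S(170,361),(63,125,8)),('side',S(411,273),(-63,125,8)),
('top',T(211,262),(0,55,86)),('side',S(221,102),(0,55,86)),
('top',T(467,125),(0,-95,63+10))]
chk=[('tabface',(-4.5,92,98)),('tabend',(0,105,116)),('tabendbot',(0,105,86)),('tabtop',(0,92,116)),('knobtop',(0,-95,93)),('skirt',(0,-95,63)),('lineend',(23,-95,93)),('housA',(42,-57,55)),('housB',(-42,-57,55)),('housC',(-42,-133,55)),('hook',(0,10,94)),('cornocc',(63,-145,10))]
f=lambda q:np.concatenate([proj(n,W(q,np.array(p)/1e3))-np.array(u) for n,u,p in M[:-1]])
o=least_squares(f,[.48,-.22,.5],loss='soft_l1');q=o.x
if __name__=='__main__':
    print(q.round(4),o.fun.reshape(-1,2).round(1).tolist())
    for nm,p in chk:
        w=W(q,np.array(p)/1e3);a=proj('top',w);b=proj('side',w)
        print(nm,w.round(4),((a-[260,176]+.5)*8-.5).round(),((b-[240,166]+.5)*8-.5).round())
E
python3 pose2.py
```

```text
[ 0.4913 -0.2199  0.4646] [[-0.5, -0.3], [-0.2, -0.0], [0.1, -0.3], [0.1, -0.0], [0.5, 0.3], [0.3, -0.2], [0.2, -0.7]]
tabface [ 0.4461 -0.1397  0.098 ] [155. 304.] [272. 117.]
tabend [ 0.4443 -0.126   0.116 ] [127. 300.] [278. 104.]
tabendbot [ 0.4443 -0.126   0.086 ] [126. 321.] [276. 158.]
tabtop [ 0.4501 -0.1376  0.116 ] [151. 284.] [263.  88.]
knobtop [ 0.5339 -0.3048  0.093 ] [472.  76.] [ 73. -86.]
skirt [ 0.5339 -0.3048  0.063 ] [466. 100.] [ 74. -35.]
lineend [ 0.5545 -0.2945  0.093 ] [442.  39.] [ 30. -73.]
housA [ 0.5544 -0.252   0.055 ] [346.  84.] [31. 45.]
housB [ 0.4793 -0.2897  0.055 ] [456. 218.] [188.  -4.]
housC [ 0.5134 -0.3576  0.055 ] [581. 130.] [116. -84.]
hook [ 0.4868 -0.211   0.094 ] [293. 200.] [176.  29.]
cornocc [ 0.6126 -0.3213  0.01  ] [455. -11.] [-83.  35.]
```

```bash
cat > go.py <<'E'
# usage: go.py x y z yaw_deg_of_tool_y [pitch_deg about tool y, + lifts tool-x side]
import sys
from h import *
def plan(x,y,z,yaw,pitch=0):
    s=r.get_state(); R0=Ro.from_quat(s['ee_rot']); a=np.radians(yaw)
    R1=Ro.from_matrix(np.c_[[-np.sin(a),np.cos(a),0],[np.cos(a),np.sin(a),0],[0,0,-1.]])*Ro.from_euler('y',pitch,degrees=True)
    dp=R0.inv().apply(np.array([x,y,z])-s['position']); rv=(R0.inv()*R1).as_rotvec()
    print('t',round(s['t'],2),'pos',s['position'].round(4),'F',np.round(s['contact_force'],1),'gap',round(s['finger_gap'],4),'grip',np.round(s['grip_force'],1))
    print('dp',(dp/.8).round(4),'mm',(dp*1e3).round(1),'rot',(rv/np.pi).round(4),'deg',np.degrees(np.linalg.norm(rv)).round(1))
plan(*map(float,sys.argv[1:]))
E
python3 go.py .449 -.138 .2 26.6;python3 -c "
from h import *
for p in [(.45,.1),(.4,.1),(.45,.16),(.5,.1)]: print(proj('top',(*p,0)).round())"
```

```text
t 0.5 pos [0.1817 0.5191 0.2313] F [-0.3 -0.5 -0.5] gap 0.0852 grip 0.0
dp [-0.5868 -0.6648  0.0391] mm [-469.4 -531.8   31.3] rot [-0.     0.     0.245] deg 44.1
[216. 231.]
[218. 243.]
[200. 233.]
[214. 218.]
```

```bash
R='"rot":[[0,0,0],[0,0,0],[0,0,0],[0,0,0],[0,0,0]],"jaw":[1,1,1,1,1]'
python3 -m jog '{"dp":[[-0.04,-0.045,0],[-0.08,-0.09,0],[-0.12,-0.135,0],[-0.16,-0.18,0],[-0.195,-0.22,0]],"rot":[[0,0,0],[0,0,0],[0,0,0],[0,0,0],[0,0,0]],"jaw":[1,1,1,1,1]}' 40
python3 -m jog '{"dp":[[-0.04,-0.045,0],[-0.08,-0.09,0],[-0.12,-0.135,0],[-0.16,-0.18,0],[-0.195,-0.22,0]],"rot":[[0,0,0],[0,0,0],[0,0,0],[0,0,0],[0,0,0]],"jaw":[1,1,1,1,1]}'
python3 -m jog '{"dp":[[-0.04,-0.045,0],[-0.08,-0.09,0],[-0.12,-0.135,0],[-0.16,-0.18,0],[-0.195,-0.22,0]],"rot":[[0,0,0],[0,0,0],[0,0,0],[0,0,0],[0,0,0]],"jaw":[1,1,1,1,1]}'
python3 go.py .449 -.138 .15 26.6
```

```text
t: 1.0
position: [0.2711, 0.2995, 0.2314]
ee_rot: [0.168, 0.986, 0.0, 0.0]
contact_force: [1.2, 0.9, 0.2]
finger_gap: 0.0855
grip_force: 0.0
t: 1.5
position: [0.3604, 0.0817, 0.2316]
ee_rot: [0.168, 0.986, 0.0, 0.0]
contact_force: [-0.2, 1.2, 0.0]
finger_gap: 0.0855
grip_force: 0.0
t: 2.0
position: [0.4494, -0.1363, 0.2314]
ee_rot: [0.168, 0.986, -0.0, 0.0]
contact_force: [0.4, 0.3, -0.6]
finger_gap: 0.0855
grip_force: 0.0
t 2.0 pos [ 0.4494 -0.1363  0.2314] F [ 0.4  0.3 -0.6] gap 0.0855 grip 0.0
dp [-1.000e-04 -2.100e-03  1.018e-01] mm [-0.1 -1.7 81.4] rot [0.000e+00 2.000e-04 2.447e-01] deg 44.1
```

```bash

python3 -m jog '{"dp":[[0,-0.001,0.02],[0,-0.002,0.04],[0,-0.002,0.06],[0,-0.002,0.08],[0,-0.002,0.1]],"rot":[[0,0,0.046],[0,0,0.093],[0,0,0.14],[0,0,0.187],[0,0,0.234]],"jaw":[0.5,0.5,0.5,0.5,0.5]}' | head -3
python3 -m jog '{"dp":[[0,0,0],[0,0,0]],"rot":[[0,0,0.011],[0,0,0.011]],"jaw":[0.5,0.5]}' | head -3
python3 go.py .449 -.138 .09 26.6
python3 - <<'E'
from h import *
f=vision.grab_frame('side');g=vision.grab_frame('top')
a=cv2.resize(f[120:214,225:305],None,fx=5,fy=5,interpolation=cv2.INTER_CUBIC);b=cv2.resize(g[156:250,260:340],None,fx=5,fy=5,interpolation=cv2.INTER_CUBIC)
cv2.imwrite('pics/c2.png',np.hstack([a,b]))
E
```

```text
t: 2.5
position: [0.4484, -0.1355, 0.1507]
ee_rot: [0.513, 0.858, 0.0, 0.0]
t: 2.7
position: [0.4483, -0.1354, 0.151]
ee_rot: [0.526, 0.851, -0.0, -0.0]
t 2.7 pos [ 0.4483 -0.1354  0.151 ] F [ 0.7 -0.1  0. ] gap 0.0425 grip 0.0
dp [-0.0033 -0.0007  0.0763] mm [-2.7 -0.5 61. ] rot [-0.0001 -0.0001 -0.0001] deg 0.0
```

View pics/c2.png

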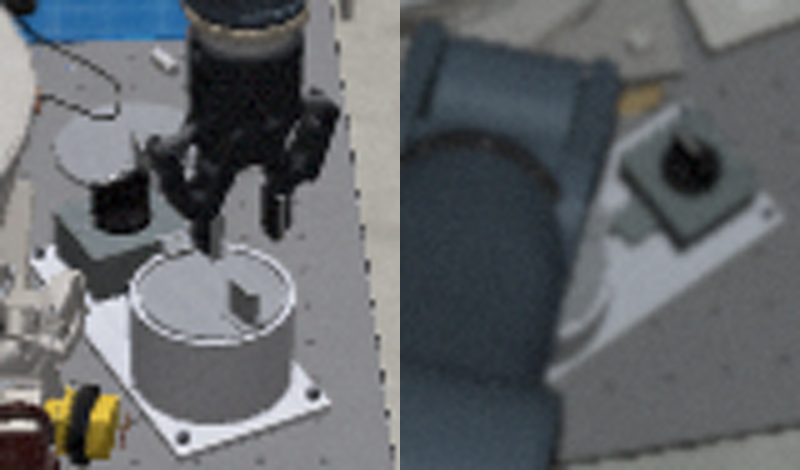

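The side view (left half) shows the fingertips at (213,255) and (278,238), straddling the tab at (243,295). Descend and pinch gently.

```bash

python3 -m jog '{"dp":[[-0.003,0,0.02],[-0.003,0,0.04],[-0.003,0,0.06],[-0.003,0,0.075],[-0.003,0,0.075]],"rot":[[0,0,0],[0,0,0],[0,0,0],[0,0,0],[0,0,0]],"jaw":[0.5,0.5,0.5,0.5,0.5]}' 30
python3 -m jog '{"dp":[[0,0,0],[0,0,0],[0,0,0],[0,0,0],[0,0,0]],"rot":[[0,0,0],[0,0,0],[0,0,0],[0,0,0],[0,0,0]],"jaw":[0.2,0.2,0,0,0]}' 30
python3 -m jog '{"dp":[[0,0,0],[0,0,0]],"rot":[[0,0,0],[0,0,0]],"jaw":[0,0]}' 30
```

```text
t: 3.3
position: [0.449, -0.1373, 0.0904]
ee_rot: [0.525, 0.851, -0.0, -0.001]
contact_force: [0.1, 0.1, 0.4]
finger_gap: 0.0426
grip_force: 0.0
t: 3.8
position: [0.4499, -0.1378, 0.092]
ee_rot: [0.525, 0.851, 0.0, 0.001]
contact_force: [-0.7, 0.4, 6.8]
finger_gap: 0.0085
grip_force: 35.6
t: 4.0
position: [0.4499, -0.1377, 0.092]
ee_rot: [0.525, 0.851, 0.0, 0.001]
contact_force: [0.1, -0.2, 7.5]
finger_gap: 0.0084
grip_force: 35.6
```

```bash

python3 -m jog '{"dp":[[-0.0005,0,-0.0045],[-0.0015,0,-0.009],[-0.0025,0,-0.0135],[-0.0038,0,-0.018],[-0.0038,0,-0.018]],"rot":[[0,0.013,0],[0,0.026,0],[0,0.04,0],[0,0.053,0],[0,0.053,0]],"jaw":[0,0,0,0,0]}' 40
python3 go.py .441 -.119 .106 26.6 9.5
python3 - <<'E'
from h import *
f=vision.grab_frame('side')
cv2.imwrite('pics/c3.png',cv2.resize(f[140:214,225:305],None,fx=5,fy=5,interpolation=cv2.INTER_CUBIC))
E
```

```text
t: 4.5
position: [0.4514, -0.1409, 0.1061]
ee_rot: [0.524, 0.848, 0.044, -0.07]
contact_force: [-0.5, 1.4, 0.3]
finger_gap: 0.0081
grip_force: 39.2
t 4.5 pos [ 0.4514 -0.1409  0.1061] F [-0.5  1.4  0.3] gap 0.0081 grip 39.2
dp [0.0299 0.0006 0.0052] mm [23.9  0.5  4.1] rot [ 0.0003 -0.0001 -0.0002] deg 0.1
```

View pics/c3.png

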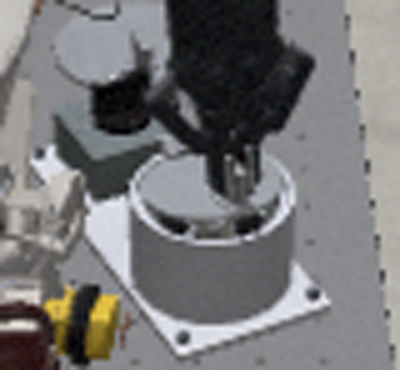

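The lid is tipped up cleanly: the gap is visible at (225,225) and its far edge is still seated. Draw it 22 mm along own +y.

```bash

python3 -m jog '{"dp":[[0.0055,0,0.0009],[0.011,0,0.0018],[0.0165,0,0.0027],[0.022,0,0.0036],[0.0271,0,0.0045]],"rot":[[0,0,0],[0,0,0],[0,0,0],[0,0,0],[0,0,0]],"jaw":[0,0,0,0,0]}' 40
python3 -m jog '{"dp":[[0,0,0],[0.002,0,-0.012]],"rot":[[0,0,0],[0,0,0]],"jaw":[0,0]}' 40
python3 - <<'E'
from h import *
f=vision.grab_frame('side')
cv2.imwrite('pics/c4.png',cv2.resize(f[130:214,225:305],None,fx=5,fy=5,interpolation=cv2.INTER_CUBIC))
E
```

```text
t: 5.05
position: [0.4407, -0.12, 0.1056]
ee_rot: [0.524, 0.848, 0.044, -0.071]
contact_force: [0.6, -0.5, -1.5]
finger_gap: 0.0083
grip_force: 39.0
t: 5.25
position: [0.4405, -0.1203, 0.1151]
ee_rot: [0.524, 0.848, 0.044, -0.072]
contact_force: [-0.3, -0.2, -1.7]
finger_gap: 0.0077
grip_force: 39.0
```

View pics/c4.png

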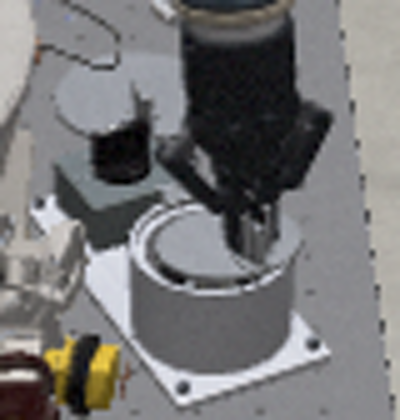

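The lid is clear of the hook: its free edge shows at (155,240) and the force matches the lid's weight at about 1.7 N. Lift it, carry it over and level it.

```bash

python3 -m jog '{"dp":[[0.003,0,-0.02],[0.007,0,-0.04],[0.01,0,-0.06],[0.013,0,-0.08],[0.013,0,-0.08]],"rot":[[0,0,0],[0,0,0],[0,0,0],[0,0,0],[0,0,0]],"jaw":[0,0,0,0,0]}' 40
python3 go.py .434 .133 .12 26.6 0
```

```text
t: 5.8
position: [0.4422, -0.1215, 0.1823]
ee_rot: [0.524, 0.848, 0.044, -0.069]
contact_force: [-0.5, -0.3, -1.5]
finger_gap: 0.008
grip_force: 39.1
t 5.8 pos [ 0.4422 -0.1215  0.1823] F [-0.5 -0.3 -1.5] gap 0.008 grip 39.1
dp [0.2726 0.133  0.1242] mm [218.1 106.4  99.4] rot [ 0.0008 -0.052   0.    ] deg 9.4
```

```bash

python3 -m jog '{"dp":[[0.02,0.01,0.0035],[0.05,0.023,0.008],[0.08,0.037,0.0135],[0.11,0.051,0.018],[0.143,0.0665,0.024]],"rot":[[0,0,0],[0,0,0],[0,0,0],[0,0,0],[0,0,0]],"jaw":[0,0,0,0,0]}' 40 | head -2
python3 -m jog '{"dp":[[0.033,0.015,0.0055],[0.066,0.031,0.011],[0.1,0.0465,0.017],[0.125,0.058,0.021],[0.143,0.0665,0.024]],"rot":[[0,0,0],[0,0,0],[0,0,0],[0,0,0],[0,0,0]],"jaw":[0,0,0,0,0]}' 40 | head -2
python3 -m jog '{"dp":[[-0.003,0,0.02],[-0.006,0,0.04],[-0.009,0,0.06],[-0.011,0,0.075],[-0.011,0,0.075]],"rot":[[0,-0.013,0],[0,-0.026,0],[0,-0.039,0],[0,-0.052,0],[0,-0.052,0]],"jaw":[0,0,0,0,0]}' 40
python3 go.py .434 .133 .012 26.6 0
python3 - <<'E'
from h import *
f=vision.grab_frame('side');p=proj('side',(.45,.1,.1)).astype(int);print(p)
x,y=p; cv2.imwrite('pics/c5.png',cv2.resize(f[y-50:y+50,x-60:x+60],None,fx=5,fy=5,interpolation=cv2.INTER_CUBIC))
E
```

```text
t: 6.3
position: [0.4365, 0.0074, 0.1798]
t: 6.8
position: [0.432, 0.1354, 0.1798]
t: 7.3
position: [0.4306, 0.1355, 0.1181]
ee_rot: [0.525, 0.851, -0.0, -0.002]
contact_force: [1.0, 0.2, -0.9]
finger_gap: 0.008
grip_force: 39.0
t 7.3 pos [0.4306 0.1355 0.1181] F [ 1.   0.2 -0.9] gap 0.008 grip 39.0
dp [-0.0052  0.0029  0.1326] mm [ -4.1   2.3 106.1] rot [-0.001  -0.0011  0.0003] deg 0.3
[275 226]
```

```bash

python3 -m jog '{"dp":[[0,0,0.025],[0,0,0.05],[0,0,0.075],[0,0,0.095],[0,0,0.106]],"rot":[[0,0,0],[0,0,0],[0,0,0],[0,0,0],[0,0,0]],"jaw":[0,0,0,0,0]}' 40 
python3 -m jog '{"dp":[[0,0,0.003],[0,0,0.006],[0,0,0.009],[0,0,0.012],[0,0,0.015]],"rot":[[0,0,0],[0,0,0],[0,0,0],[0,0,0],[0,0,0]],"jaw":[0,0,0,0,0]}' 40
python3 -m jog '{"dp":[[0,0,0.001],[0,0,0.002],[0,0,0.003],[0,0,0.004],[0,0,0.005]],"rot":[[0,0,0],[0,0,0],[0,0,0],[0,0,0],[0,0,0]],"jaw":[0,0,0,0,0]}' 40
```

```text
t: 7.85
position: [0.4318, 0.1352, 0.0344]
ee_rot: [0.526, 0.851, 0.001, -0.002]
contact_force: [0.7, -0.1, -1.6]
finger_gap: 0.0082
grip_force: 39.1
t: 8.35
position: [0.432, 0.1356, 0.0231]
ee_rot: [0.525, 0.851, 0.001, -0.001]
contact_force: [0.1, 0.4, -1.0]
finger_gap: 0.0079
grip_force: 39.1
t: 8.85
position: [0.4317, 0.1356, 0.0189]
ee_rot: [0.525, 0.851, 0.001, -0.001]
contact_force: [-0.7, -0.8, -1.7]
finger_gap: 0.0082
grip_force: 39.1
```

```bash

python3 -m jog '{"dp":[[0,0,0.001],[0,0,0.002],[0,0,0.003],[0,0,0.004],[0,0,0.004]],"rot":[[0,0,0],[0,0,0],[0,0,0],[0,0,0],[0,0,0]],"jaw":[0,0,0,0,0]}' 30
python3 -m jog '{"dp":[[0,0,0.001],[0,0,0.002],[0,0,0.003],[0,0,0.003]],"rot":[[0,0,0],[0,0,0],[0,0,0],[0,0,0]],"jaw":[0,0,0,0]}' 30
python3 - <<'E'
from h import *
f=vision.grab_frame('side');x,y=proj('side',(.45,.1,.03)).astype(int)
cv2.imwrite('pics/c6.png',cv2.resize(f[y-50:y+50,x-60:x+60],None,fx=5,fy=5,interpolation=cv2.INTER_CUBIC))
E
```

```text
t: 9.35
position: [0.4317, 0.1355, 0.0156]
ee_rot: [0.525, 0.851, 0.001, -0.001]
contact_force: [-0.1, 0.5, -0.6]
finger_gap: 0.0082
grip_force: 39.1
t: 9.75
position: [0.4316, 0.1355, 0.0132]
ee_rot: [0.525, 0.851, 0.001, -0.001]
contact_force: [0.0, -0.7, -2.0]
finger_gap: 0.0083
grip_force: 39.1
```

```bash

python3 -m jog '{"dp":[[0,0,0.0006],[0,0,0.0012],[0,0,0.0012]],"rot":[[0,0,0],[0,0,0],[0,0,0]],"jaw":[0,0,0]}' 30
python3 -m jog '{"dp":[[0,0,0.0006],[0,0,0.0012],[0,0,0.0012]],"rot":[[0,0,0],[0,0,0],[0,0,0]],"jaw":[0,0,0]}' 20

```

```text
t: 10.1
position: [0.4317, 0.1356, 0.0124]
ee_rot: [0.525, 0.851, 0.001, -0.001]
contact_force: [1.3, -1.2, 0.1]
finger_gap: 0.0085
grip_force: 39.2
t: 10.4
position: [0.4318, 0.1356, 0.012]
ee_rot: [0.525, 0.851, 0.001, -0.001]
contact_force: [-3.8, -0.7, 13.0]
finger_gap: 0.0081
grip_force: 41.2
```

```bash

python3 -m jog '{"dp":[[0,0,-0.0006],[0,0,-0.0006],[0,0,-0.0006],[0,0,-0.0006]],"rot":[[0,0,0],[0,0,0],[0,0,0],[0,0,0]],"jaw":[0.15,0.3,0.4,0.4]}' 20
python3 -m jog '{"dp":[[0,0,-0.02],[0,0,-0.06],[0,0,-0.12],[0,0,-0.18],[0,0,-0.21]],"rot":[[0,0,0],[0,0,0],[0,0,0],[0,0,0],[0,0,0]],"jaw":[0.4,0.4,0.4,0.4,0.4]}' 20
python3 go.py .5325 -.304 .18 -63.4
python3 - <<'E'
from h import *
f=vision.grab_frame('side');x,y=proj('side',(.45,.1,.03)).astype(int)
g=vision.grab_frame('top'); cv2.imwrite('pics/topx.png',g)
cv2.imwrite('pics/c7.png',cv2.resize(f[y-40:y+40,x-60:x+60],None,fx=5,fy=5,interpolation=cv2.INTER_CUBIC))
E
```

```text
t: 10.8
position: [0.4317, 0.1356, 0.0118]
ee_rot: [0.525, 0.851, 0.001, -0.001]
contact_force: [-0.3, -0.3, -0.0]
finger_gap: 0.034
grip_force: 0.0
t: 11.3
position: [0.4329, 0.1353, 0.1835]
ee_rot: [0.525, 0.851, 0.002, 0.0]
contact_force: [0.5, -0.5, -0.3]
finger_gap: 0.0342
grip_force: 0.0
t 11.3 pos [0.4329 0.1353 0.1835] F [ 0.5 -0.5 -0.3] gap 0.0342 grip 0.0
dp [-0.5467 -0.1346  0.0027] mm [-437.4 -107.7    2.2] rot [ 0.0006 -0.0016  0.5   ] deg 90.0
```

```bash

python3 -m jog '{"dp":[[-0.04,-0.02,0],[-0.09,-0.045,0],[-0.14,-0.07,0],[-0.19,-0.095,0],[-0.2455,-0.123,0]],"rot":[[0,0,0],[0,0,0],[0,0,0],[0,0,0],[0,0,0]],"jaw":[0.6,0.6,0.6,0.6,0.6]}' 20 |head -2
python3 -m jog '{"dp":[[-0.05,-0.025,0],[-0.1,-0.05,0],[-0.15,-0.075,0],[-0.2,-0.1,0],[-0.2455,-0.123,0]],"rot":[[0,0,0.045],[0,0,0.09],[0,0,0.135],[0,0,0.18],[0,0,0.225]],"jaw":[0.6,0.6,0.6,0.6,0.6]}' 20 |head -2
python3 -m jog '{"dp":[[0,0,0],[0,0,0],[0,0,0],[0,0,0],[0,0,0]],"rot":[[0,0,0.045],[0,0,0.09],[0,0,0.135],[0,0,0.18],[0,0,0.225]],"jaw":[0.6,0.6,0.6,0.6,0.6]}' 20 |head -2
python3 go.py .5325 -.304 .14 -63.4
python3 - <<'E'
from h import *
t=vision.grab_frame('top')
# lid ellipse near (.45,.1): compare to pre-image
d=cv2.absdiff(t,cv2.imread('pics/top0.png')).max(2)
x0,y0=proj('top',(.45,.1,.005)).astype(int)
m=np.zeros_like(d); m[y0-35:y0+35,x0-35:x0+35]=(d[y0-35:y0+35,x0-35:x0+35]>25)*255
c=max(cv2.findContours(m,0,2)[0],key=cv2.contourArea);e=cv2.fitEllipse(cv2.convexHull(c));print(e)
print(onz('top',*e[0],.005))
a=np.linspace(0,6.28,60);p=np.array([proj('top',(.4482+.052*np.cos(k),.1024+.052*np.sin(k),.005)) for k in a],np.float32)
print('expected flat',cv2.fitEllipse(p))
E
```

```text
t: 11.9
position: [0.4312, -0.086, 0.1783]
t: 12.4
position: [0.4311, -0.3061, 0.1774]
t: 12.9
position: [0.4315, -0.304, 0.1773]
t 12.9 pos [ 0.4315 -0.304   0.1773] F [0.6 0.5 0.3] gap 0.051 grip 0.0
dp [0.1031 0.0732 0.0463] mm [82.5 58.6 37. ] rot [-0.0016  0.0001  0.0481] deg 8.7
((222.4266815185547, 250.95555114746094), (55.92176055908203, 122.92697143554688), 3.247591495513916)
[0.36635986 0.08591044 0.005     ]
expected flat ((215.20950317382812, 231.03883361816406), (26.163097381591797, 27.5365047454834), 71.20967864990234)
```

```bash

python3 -m jog '{"dp":[[0.025,0.018,0],[0.05,0.036,0],[0.075,0.055,0.01],[0.103,0.073,0.03],[0.103,0.073,0.046]],"rot":[[0,0,0.024],[0,0,0.048],[0,0,0.048],[0,0,0.048],[0,0,0.048]],"jaw":[0.6,0.6,0.6,0.6,0.6]}' 20 
python3 go.py .5325 -.304 .067 -63.4
python3 - <<'E'
from h import *
t=vision.grab_frame('top');s=vision.grab_frame('side')
x0,y0=proj('top',(.448,.102,.005)).astype(int)
a=cv2.resize(t[y0-30:y0+30,x0-30:x0+30],(400,400),interpolation=cv2.INTER_CUBIC)
b=cv2.resize(s[95:195,215:315],(400,400),interpolation=cv2.INTER_CUBIC);cv2.imwrite('pics/c8.png',np.hstack([a,b]))
print(x0,y0)
E
```

```text
t: 13.45
position: [0.5346, -0.303, 0.1397]
ee_rot: [0.972, 0.235, -0.0, -0.002]
contact_force: [-1.8, -0.1, 0.4]
finger_gap: 0.0513
grip_force: 0.0
t 13.45 pos [ 0.5346 -0.303   0.1397] F [-1.8 -0.1  0.4] gap 0.0513 grip 0.0
dp [-0.0029  0.0002  0.0908] mm [-2.3  0.2 72.7] rot [-0.0012 -0.      0.0034] deg 0.6
215 230
```

View pics/c8.png

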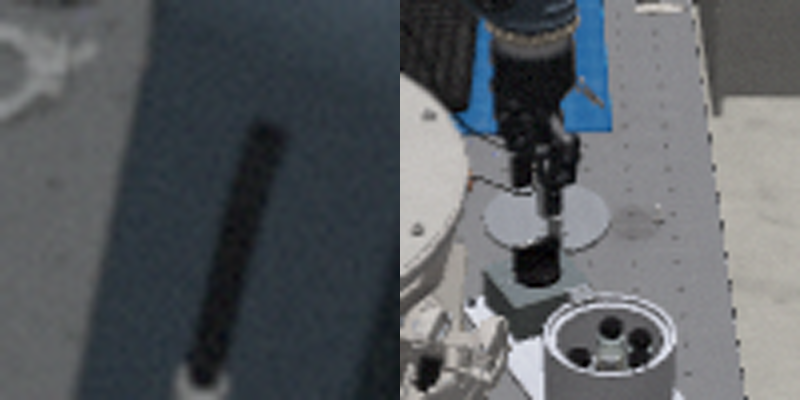

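The arm hides the lid in the top view, so I'll check the lid from the side camera. The side crop shows the open pot with its vial pockets and the fingers above the knob at (538,240). Now descend and grip, reading the lid blob numerically as well.

```bash

python3 -m jog '{"dp":[[-0.0028,0,0.02],[-0.0028,0,0.04],[-0.0028,0,0.06],[-0.0028,0,0.08],[-0.0028,0,0.0896]],"rot":[[0,0,0.003],[0,0,0.003],[0,0,0.003],[0,0,0.003],[0,0,0.003]],"jaw":[0.6,0.6,0.6,0.6,0.6]}' 20 
python3 -m jog '{"dp":[[0,0,0],[0,0,0],[0,0,0],[0,0,0],[0,0,0]],"rot":[[0,0,0],[0,0,0],[0,0,0],[0,0,0],[0,0,0]],"jaw":[0.3,0.2,0,0,0]}' 30
python3 go.py .5325 -.304 .068 -63.4
python3 - <<'E'
from h import *
s=vision.grab_frame('side');d=cv2.medianBlur(cv2.absdiff(s,cv2.imread('pics/side0.png')).max(2),3)
x0,y0=proj('side',(.448,.102,.005)).astype(int);w=38
m=((d>18)*255).astype(np.uint8)[y0-w:y0+w,x0-w:x0+w]
c=max(cv2.findContours(m,0,2)[0],key=cv2.contourArea);h=cv2.convexHull(c);e=cv2.fitEllipse(h);print(cv2.contourArea(c),np.add(e[0],(x0-w,y0-w)),e[1:],cv2.boundingRect(c))
a=np.linspace(0,6.28,60)
for z in(0,.005):
  p=np.array([proj('side',(.4482+.052*np.cos(k),.1024+.052*np.sin(k),z)) for k in a],np.float32);print('expected',cv2.fitEllipse(p),p.min(0)-[x0-w,y0-w],p.max(0)-[x0-w,y0-w])
E
```

```text
t: 14.05
position: [0.5299, -0.3042, 0.0684]
ee_rot: [0.974, 0.229, -0.001, -0.002]
contact_force: [0.3, 0.8, -0.2]
finger_gap: 0.0512
grip_force: 0.0
t: 14.55
position: [0.5313, -0.3051, 0.0709]
ee_rot: [0.974, 0.228, 0.0, -0.001]
contact_force: [0.6, -2.7, 2.6]
finger_gap: 0.0092
grip_force: 32.6
t 14.55 pos [ 0.5313 -0.3051  0.0709] F [ 0.6 -2.7  2.6] gap 0.0092 grip 32.6
dp [ 0.0019 -0.0005  0.0036] mm [ 1.6 -0.4  2.9] rot [-0.0004 -0.0003 -0.001 ] deg 0.2
564.5 [274.77385712 248.9914856 ] ((23.881704330444336, 32.07006072998047), 90.91860961914062) (22, 27, 33, 25)
expected ((275.22698974609375, 249.8147735595703), (23.183530807495117, 31.856414794921875), 91.99493408203125) [22.30441284 28.21875   ] [54.1491394  51.40167236]
expected ((275.2605895996094, 248.75877380371094), (23.183135986328125, 31.92708969116211), 91.98919677734375) [22.30270386 27.16291809] [54.21801758 50.3454895 ]
```

The side-view ellipse at (274.8,249.0), 32×24 px, matches a flat 104 mm disc at (0.448,0.102), so the lid lies flat. The grip sits about 1.6 mm short along the bar, so I'll regrip centred before turning.

```bash

python3 -m jog '{"dp":[[0,0,0],[0,0,0],[0.002,0,0.001],[0.002,0,0.001]],"rot":[[0,0,0],[0,0,0],[0,0,-0.001],[0,0,-0.001]],"jaw":[0.3,0.3,0.3,0.3]}' 20 
python3 go.py .533 -.3043 .067 -63.4
```

```text
t: 15.0
position: [0.5321, -0.3034, 0.0689]
ee_rot: [0.973, 0.23, -0.001, -0.002]
contact_force: [0.2, 0.1, 0.1]
finger_gap: 0.0257
grip_force: 0.0
t 15.0 pos [ 0.5321 -0.3034  0.0689] F [0.2 0.1 0.1] gap 0.0257 grip 0.0
dp [0.0005 0.0015 0.0024] mm [0.4 1.2 1.9] rot [-0.0012  0.0001  0.0001] deg 0.2
```

```bash

python3 -m jog '{"dp":[[0.0005,0.0012,0.002],[0.0005,0.0012,0.002],[0.0005,0.0012,0.002],[0.0005,0.0012,0.002],[0.0005,0.0012,0.002]],"rot":[[0,0,0],[0,0,0],[0,0,0],[0,0,0],[0,0,0]],"jaw":[0.3,0.1,0,0,0]}' 60
python3 -m jog '{"dp":[[0,0,0],[0,0,0],[0,0,0]],"rot":[[0,0,0.01],[0,0,0.02],[0,0,0.02]],"jaw":[0,0,0]}' 60
python3 -c "
from h import *
s=r.get_state();print(s['moment'],s['joint_pos'],s['effort'])"
```

```text
t: 15.5
position: [0.5329, -0.3044, 0.0675]
ee_rot: [0.973, 0.23, -0.0, -0.002]
contact_force: [-0.2, 0.2, -1.6]
finger_gap: 0.009
grip_force: 58.6
t: 15.8
position: [0.5329, -0.3044, 0.0675]
ee_rot: [0.98, 0.199, -0.0, -0.002]
contact_force: [0.5, 0.4, -1.9]
finger_gap: 0.009
grip_force: 58.5
[-0.10332688 -0.08983568  0.13839823] [-0.59542292  0.66486247  1.59499376  0.00185572  0.88454786  0.57274398] [ -0.2714863  -63.37280989 -24.18654084   0.07633748   0.1695279
   0.60520291]
```

```bash
cat > m.py <<'E'
from h import *
s=r.get_state();R=Ro.from_quat(s['ee_rot']).as_matrix()
print('t%.2f'%s['t'],'turn %.2f deg'%((-63.4-np.degrees(np.arctan2(R[1,1],R[0,1])))%360),'M',np.round(s['moment'],3),'F',np.round(s['contact_force'],1),'grip %.0f'%s['grip_force'],'j6 %.2f'%s['joint_pos'][5])
E
python3 m.py
python3 -m jog '{"dp":[[0,0,0],[0,0,0],[0,0,0]],"rot":[[0,0,0.02],[0,0,0.03],[0,0,0.03]],"jaw":[0,0,0]}' >/dev/null; python3 m.py
python3 -m jog '{"dp":[[0,0,0],[0,0,0],[0,0,0]],"rot":[[0,0,0.02],[0,0,0.03],[0,0,0.03]],"jaw":[0,0,0]}' >/dev/null; python3 m.py
python3 -m jog '{"dp":[[0,0,0],[0,0,0],[0,0,0]],"rot":[[0,0,0.02],[0,0,0.03],[0,0,0.03]],"jaw":[0,0,0]}' >/dev/null; python3 m.py
python3 -m jog '{"dp":[[0,0,0],[0,0,0],[0,0,0]],"rot":[[0,0,0.01],[0,0,0.015],[0,0,0.015]],"jaw":[0,0,0]}' >/dev/null; python3 m.py
python3 -m jog '{"dp":[[0,0,0],[0,0,0],[0,0,0]],"rot":[[0,0,0.01],[0,0,0.01],[0,0,0.01]],"jaw":[0,0,0]}' >/dev/null; python3 m.py
python3 -m jog '{"dp":[[0,0,0],[0,0,0],[0,0,0]],"rot":[[0,0,0.01],[0,0,0.01],[0,0,0.01]],"jaw":[0,0,0]}' >/dev/null; python3 m.py
python3 -m jog '{"dp":[[0,0,0],[0,0,0],[0,0,0]],"rot":[[0,0,0.01],[0,0,0.015],[0,0,0.015]],"jaw":[0,0,0]}' >/dev/null; python3 m.py
```

```text
t15.80 turn 3.60 deg M [-0.103 -0.09   0.138] F [ 0.5  0.4 -1.9] grip 58 j6 0.57
t16.10 turn 8.96 deg M [-0.077 -0.09   0.156] F [ 0.7  0.2 -2.5] grip 58 j6 0.67
t16.40 turn 14.34 deg M [-0.029 -0.098  0.034] F [ 0.5 -0.9 -2.4] grip 58 j6 0.76
t16.70 turn 19.72 deg M [-0.081 -0.17   0.02 ] F [ 0.9 -0.2 -2.9] grip 58 j6 0.85
t17.00 turn 22.42 deg M [-0.065 -0.202  0.091] F [ 0.8 -0.1 -2.9] grip 58 j6 0.90
t17.30 turn 24.20 deg M [-0.061 -0.197  0.084] F [-0.  -0.4 -4.2] grip 58 j6 0.93
t17.60 turn 26.01 deg M [-0.045 -0.217  0.128] F [ 0.3 -1.4 -3.1] grip 58 j6 0.96
t17.90 turn 28.76 deg M [-0.126 -0.251  0.172] F [ 1.   0.1 -4.9] grip 58 j6 1.01
```

```bash

python3 -m jog '{"dp":[[0,0,0],[0,0,0],[0,0,0],[0,0,0],[0,0,0]],"rot":[[0,0,0.02],[0,0,0.04],[0,0,0.06],[0,0,0.08],[0,0,0.08]],"jaw":[0,0,0,0,0]}' >/dev/null; python3 m.py
python3 -m jog '{"dp":[[0,0,0],[0,0,0],[0,0,0]],"rot":[[0,0,0.015],[0,0,0.025],[0,0,0.025]],"jaw":[0,0,0]}' >/dev/null; python3 m.py
python3 -m jog '{"dp":[[0,0,0],[0,0,0],[0,0,0]],"rot":[[0,0,0.015],[0,0,0.025],[0,0,0.025]],"jaw":[0,0,0]}' >/dev/null; python3 m.py
python3 -m jog '{"dp":[[0,0,0],[0,0,0],[0,0,0]],"rot":[[0,0,0.02],[0,0,0.035],[0,0,0.035]],"jaw":[0,0,0]}' >/dev/null; python3 m.py
python3 -m jog '{"dp":[[0,0,0],[0,0,0],[0,0,0]],"rot":[[0,0,0.02],[0,0,0.035],[0,0,0.035]],"jaw":[0,0,0]}' >/dev/null; python3 m.py
python3 -m jog '{"dp":[[0,0,0],[0,0,0],[0,0,0]],"rot":[[0,0,0.01],[0,0,0.02],[0,0,0.02]],"jaw":[0,0,0]}' >/dev/null; python3 m.py
```

```text
t18.40 turn 43.21 deg M [-0.082 -0.218  0.031] F [ 0.9 -0.6 -4.6] grip 58 j6 1.26
t18.70 turn 47.59 deg M [-0.117 -0.244  0.054] F [ 0.6 -0.4 -5.3] grip 58 j6 1.34
t19.00 turn 52.08 deg M [-0.159 -0.211  0.165] F [ 1.1  0.3 -5.7] grip 58 j6 1.42
t19.30 turn 58.40 deg M [-0.175 -0.237  0.137] F [ 1.4 -0.9 -5.1] grip 58 j6 1.53
t19.60 turn 64.69 deg M [-0.143 -0.297  0.032] F [ 2.4 -0.5 -5.6] grip 58 j6 1.64
t19.90 turn 68.26 deg M [-0.204 -0.252  0.013] F [ 1.1 -1.1 -6.3] grip 58 j6 1.70
```

```bash

python3 -m jog '{"dp":[[0,0,0],[0,0,0],[0,0,0]],"rot":[[0,0,0.01],[0,0,0.015],[0,0,0.015]],"jaw":[0,0,0]}' 70 >/dev/null; python3 m.py
python3 -m jog '{"dp":[[0,0,0],[0,0,0],[0,0,0]],"rot":[[0,0,0.004],[0,0,0.008],[0,0,0.008]],"jaw":[0,0,0]}' >/dev/null; python3 m.py
python3 -m jog '{"dp":[[0,0,0],[0,0,0]],"rot":[[0,0,0],[0,0,0]],"jaw":[0,0]}' >/dev/null; python3 m.py
python3 -m jog '{"dp":[[0,0,0],[0,0,0]],"rot":[[0,0,0],[0,0,0]],"jaw":[0,0]}' >/dev/null; python3 m.py
python3 - <<'E'
from h import *
q=[vision.grab_frame('side') for _ in range(1)][0]; s=r.get_state()
print(s['finger_gap'],s['joint_velocities'].round(4))
E
python3 m.py
```

```text
t20.20 turn 71.01 deg M [-0.181 -0.234  0.034] F [ 0.9 -0.4 -6.2] grip 70 j6 1.75
t20.50 turn 72.54 deg M [-0.248 -0.275  0.117] F [ 1.2 -1.3 -6.3] grip 70 j6 1.78
t20.70 turn 72.52 deg M [-0.192 -0.211  0.081] F [ 0.7 -1.6 -6.7] grip 70 j6 1.78
t20.90 turn 72.53 deg M [-0.212 -0.253  0.129] F [ 0.8 -0.1 -6.2] grip 70 j6 1.78
0.008456327240714512 [-0.0002  0.0002 -0.0009 -0.0005 -0.      0.0011]
t20.95 turn 72.54 deg M [-0.215 -0.159  0.154] F [ 1.1 -2.  -5.5] grip 70 j6 1.78
```

```bash
python3 -c "
from cell import r
print(r.hand_in())"
```

```text
the job is handed in; nothing more can be done
None
```

The job is handed in after about 21 s: the lid lies flat and right way up near (0.45, 0.10), the gripper is holding the knob at the third stop (72.5° turned, torque back to the spring's mean), and the tape roll, jar and clamp were not touched on purpose, though I took no final picture of them.

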